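# Set the mitre guide to 30 degrees right and feed the moulding to the stop

## Robot

A 6-joint arm with a two-finger parallel gripper is mounted at the origin on a cart in front of the work surface, level with it; the furniture and walls round the work are solid. World frame = base frame: x ahead of the robot, y to its left, z up, the work surface at z = 0. Lengths are in m, angles in rad, forces in N, time in s.
With the tool pointing down it reaches from about 0.35 to 0.775 m from the base axis. Payload 7.3 kg.
Tool frame: the origin (TCP) lies at the centre of the arm's flange, where the gripper is bolted on; the fingertips stand 178 mm ahead of it and the grasp point (between the pads) lies 159 mm ahead of it (tip_extent is the distance from the TCP to the fingertips, in m); z points along the fingers, y is the line along which they close (so a half turn about z gives the same grasp; the last joint's range is limited). The gripper opens to 92 mm and grips with 3 to 60 N. Pads are 19 mm wide; open, the fingers measure 130 mm over their backs; the gripper's body (75 mm by 190 mm) begins 47 mm behind the grasp point.
Start: joints at [0.986, 0.342, 1.524, -0, 1.275, -0.146], TCP at [0.223, 0.475, 0.405] pointing down, gripper open.
Joint ranges: [-2.53, 2.53], [-0.77, 2.02], [0.04, 2.7], [-1, 4.14], [0.28, 2.66], [-3.11, 3.11]. Speed limits (rad/s): [2.57, 2.57, 3.14, 3.14, 3.14, 3.14].

## Interface

Orientations are given as [roll, pitch, yaw] about the fixed x, y, z axes, in that order (R = Rz(yaw) Ry(pitch) Rx(roll)).
In Python, from cell import * gives the robot as it stands.
- The arm moves only by the tool arm_command, never from a script. Its arguments are lists of equal length, an entry for each row: "xyz": the shift along the world's x, y, z in mm, a list of three; "spin": the turn about the world's z in degrees. In form: {"xyz": [[tx, ty, tz], ...], "spin": [spin, ...]}. A call has 1 to 20 rows; each row shifts and turns the commanded pose from where the row before left it; what a row does not reach is not made up. A row lasts 1/10 s, in which the tool goes at most 50 mm and 8.59 degrees, less where a joint would pass 70% of its speed; a pose out of reach is approached as far as the arm can. A call with a gripper value outside its range is refused whole. "jaw" is the opening, from -1 (shut) to 1 (fully open), set as the call begins (left out, the last holds). The fingers move at their own pace and stop on an object; "squeeze" is the grip in N (left out, the last holds). Time passes only in rows, so rows that do not move let the fingers close. It gives the time, the measured TCP pose, the force, the opening and the grip force at its end, in the units of the state.
- observe(): the state, without advancing time (a new reading comes with each control period).
- read_camera(name): name is "side" or "top" or "wrist"; returns a dict with "img" (480x640x3 uint8, red, green, blue), "depth" (480x640 float32, m along the optical axis (not along the pixel's ray), 0 where there is no reading), "fx", "fy", "cx", "cy" (pixels), "world_from_camera" (4x4, takes a point from camera to world coordinates). Camera axes: x right, y up, looking along -z (the intrinsics and any distortion apply to the point x, -y, -z); pixel columns grow to the right and rows downward; lengths in m; the calibration is good to about 2 mm. A picture is of the moment at which its call begins.
- hand_in(): hands the job in; it is judged then, once.
The state is a dict: "time": time; "qpos": joint angles; "qvel": joint speeds; "joint_efforts": joint torques, N m; "tool_pos": TCP position; "tool_rot": TCP orientation; "contact_force": force on the tool from outside, world axes, zero at the start; "torque": the same for the moment, N m; "opening": finger opening in m; "grip_force": force on a finger pad.
Only numpy, scipy, OpenCV 4.12 (cv2) and the standard library are available. Lean on these libraries where they do the work, as an engineer would, in place of code of your own. Each camera call takes 0.05 s, during which the arm holds its last target. There are 200 camera calls.

## Task

Set up the mitre guide for the next hexagonal-frame cut. Push its lever round to the 30-degree mark on your right, which is the second long mark right of the centre mark, and press the index pin fully down so that it locks the arm there. Push the length of moulding on the bed to the right until its end meets the length stop, and snug against the fence along its whole length; only push, lift nothing, and leave the other things on the bench where they lie.

Things in the scene. Friction and masses are not known exactly. Their poses are not given: they have to be found in the camera images.
- mitre_base: Mitre guide for a hand saw (no saw in it), grey and bright metal, 280 wide (y), 150 deep, fixed to the bench, nothing of it above 78. Origin: bench level, under the swivel axis, in the plane of the fence's face; x points away from the robot (yaw 0 to 16 degrees), y to the robot's left. The fence runs along y at the back: face at x = 0, top z = 62, gap in the middle.
- bed (a point): Middle of the top of the bed on which the moulding lies, in front of the fence: x from -40 to 0, y from -140 to 140 in the base's frame, top 34 above the bench, split in the middle round the saw line. With the arm at 30 degrees right, the saw cheeks stand close in front of the bed at y = -20 to -45; the moulding's front face can be reached left of them (y above -5) and right of them (y below -65).
- mark_30 (a point): The 30-degree mark on the right: second long dark line right of the centre line on the protractor plate in front of the bed (radius 122, top z = 22). Short lines every 5 degrees, long ones with an index slot every 15 (45 left to 45 right); the centre line has a small diamond at its inner end. This point is at radius 112 from the swivel axis, in the middle of the line.
- mitre_arm (a joint): Swivel arm, angle in rad about the base's z: 0 = along the base's -x, positive = lever to the robot's right; at angle t, radius r lies at (-r cos t, -r sin t) in the base's frame. 30 degrees right = 0.524. Stops at +-0.80; starts at -0.60 to 0.0; stays where left; about 1.5 N moves the lever. Arm 26 wide, z 23 to 31, with a cursor in a window (r 103 to 120).
- lever_knob (a point): Middle of the lever knob: upright, round, black, 20 across, z = 31 to 73 above the bench, on the arm's outer end (r = 135); this point is at z = 55. Push it sideways, fingertips about 40 above the bench. Further in on the arm stand the index pin (r = 94) and two saw cheeks (r = 58 to 72, 15 wide together, top z = 60).
- index_pin (a joint): Vertical index pin in the arm, downward travel in m: 0 = up (start), 0.012 = fully down in a slot. It passes 0.005 only over a slot (every 15 degrees); its round nose draws the arm in from up to 2 degrees off. Stays up or down where it is left. Pressing takes 3 N, up to about 15 N while it draws the arm in.
- pin_top (a point): Centre of the top of the index pin's round black head, 21 across, r = 94 on the arm; z = 72 when up, 60 when down. It is pressed from above.
- moulding: Loose light wooden picture-frame moulding on the bed, 160 long (y, along the fence), 30 wide (x), 22 high at the fence side, 12 at the front; 80 g. Origin: centre of its underside. Starts 1 to 14 off the fence, slightly askew. Pushed at its left end in the front half of its width, it goes to the stop with its right end drawn to the fence; then push home from the front whichever end stands off.
- moulding_left (a point): Middle of the moulding's left end face (the end to push), 10 above the bed.
- moulding_right (a point): Middle of the moulding's right end face (the end that meets the stop), 8 above the bed.
- stop_face (a point): Length stop: fixed grey block, 30 deep (x), 14 wide (y), 22 high above the bed, clamped over the right half of the fence by a brass thumbscrew (top 77 above the bench). This point: middle of its working (left) face, 8 above the bed; axes parallel to the base's. 25 to 75 from the moulding's end at the start.
- pine_offcut: Bystander, loose, to be left alone: hardwood offcut, 92 x 44 x 30, lying left of the guide. Origin: centre of its underside.
- small_offcut: Bystander, loose, to be left alone: small hardwood offcut, 73 x 45 x 25, lying right of and in front of the guide. Origin: centre of its underside.
- gauge: Bystander, loose, to be left alone: wooden marking gauge, 137 x 92 x 47, on the bench to the left. Origin: centre of its underside.
- chisel_a: Bystander, loose, to be left alone: chisel with orange handle, 231 x 38 x 32, further left. Origin: centre of its underside.
- chisel_b: Bystander, loose, to be left alone: wider chisel, 230 x 68 x 32, beside it. Origin: centre of its underside.
- square: Bystander, loose, to be left alone: small try square, 74 x 148 x 12, left, in front of the green tote. Origin: centre of its underside.
- tape: Bystander, loose, to be left alone: roll of masking tape, 83 across, 18 high, behind the guide on the right. Origin: centre of its underside.

How it is judged:
At the end, for the whole second after the job is handed in: The arm stands at 30 degrees right (within 1.7 degrees) with the index pin at least 10 of its 12 mm down; the moulding's right end is within 3 mm of the stop, the moulding lies flat on the bed, its middle within 3 mm of the fence and parallel to it within 1 degree, at rest (value of joint mitre_arm between 0.4936 and 0.5536 rad and value of joint index_pin above 0.01 m and y of moulding_right in the frame of stop_face below 0.003 m and x of moulding in the frame of mitre_base above -0.018 m and angle between the y axis of moulding and the y axis of mitre_base, either way round below 0.018 rad and z of moulding in the frame of mitre_base below 0.037 m and angle between moulding's own z axis and vertical below 0.06 rad and linear speed of moulding below 0.01 m/s and velocity of joint mitre_arm between -0.02 and 0.02 rad/s); the robot touches nothing.
It fails at once if the moulding is lifted (8 mm) or tipped (z of moulding in the frame of mitre_base above 0.042 m or angle between moulding's own z axis and vertical above 0.3 rad).
It fails at once if a bystander is moved by more than 25 mm (distance of any of pine_offcut, small_offcut, gauge, chisel_a, chisel_b, square, tape from where it was at the start of the episode above 0.025 m).
It also fails if it takes over 64 s, if anything falls off the work surface, if the arm or the gripper's body presses on something with over 40 N, if the wrist force passes 120 N, or if a joint passes its speed limit or range.

## Working session

There is one attempt and no reset: what is moved stays moved. The work goes in short steps, Python scripts to look and compute and a tool call to move; the robot and the scene stay as the last step left them, time stands still between calls to the robot, and variables do not carry over. Pictures are saved under pics/ and viewed, at most 10 in all, crops included, and the job is handed in when it is done.

Besides the shell and the picture viewer there is one more tool, called after "Emit:" as a command line: name --pt "numbers of a row" for each row, then --argument value for the rest. arm_command: Moves the arm, as the interface text tells. Its arguments: {"type":"object","properties":{"xyz":{"type":"array","items":{"type":"array","items":{"type":"number"}}},"spin":{"type":"array","items":{"type":"number"}},"jaw":{"type":"number"},"squeeze":{"type":"number"}},"required":["xyz","spin"]}

```bash
mkdir -p pics; cat > h.py <<'E'
from cell import *
import numpy as np, cv2
def cam(n,save=None):
    c=read_camera(n)
    if save: cv2.imwrite('pics/'+save,c['img'][:,:,::-1])
    return c
def ray(c,u,v,z):
    "world point of pixel (u,v) on plane z"
    T=c['world_from_camera']; d=T[:3,:3]@np.array([(u-c['cx'])/c['fx'],-(v-c['cy'])/c['fy'],-1]); o=T[:3,3]
    return o+d*(z-o[2])/d[2]
def pts(c):
    "world point per pixel from depth"
    v,u=np.mgrid[:480,:640]; D=c['depth']
    P=np.stack([(u-c['cx'])/c['fx']*D,-(v-c['cy'])/c['fy']*D,-D],-1)
    T=c['world_from_camera']; return P@T[:3,:3].T+T[:3,3]
E
python3 - <<'E'
from h import *
for n in('top','side'):
    c=cam(n,n+'0.png'); print(n,c['fx'],c['cx'],c['cy'],np.round(c['world_from_camera'],3).tolist(),[k for k in c if k not in('img','depth')])
    np.savez(n+'0.npz',**c)
s=observe();print(s['tool_pos'],s['tool_rot'],s['opening'])
E
```

```text
top 493.24029914500807 310.38349180158866 237.08536677612605 [[-0.01, 0.994, -0.108, 0.395], [-1.0, -0.013, -0.021, -0.02], [-0.023, 0.107, 0.994, 1.236], [0.0, 0.0, 0.0, 1.0]] ['fx', 'fy', 'cx', 'cy', 'world_from_camera']
side 524.0669911870145 312.30197203943305 244.8751548699016 [[0.861, 0.291, -0.417, 0.054], [-0.508, 0.53, -0.679, -0.795], [0.024, 0.797, 0.604, 0.764], [0.0, 0.0, 0.0, 1.0]] ['fx', 'fy', 'cx', 'cy', 'world_from_camera']
[0.22296329 0.47517997 0.40410771] [-3.14024092e+00 -1.89194305e-04  2.70276920e+00] 0.0913066399315179
```

View pics/top0.png

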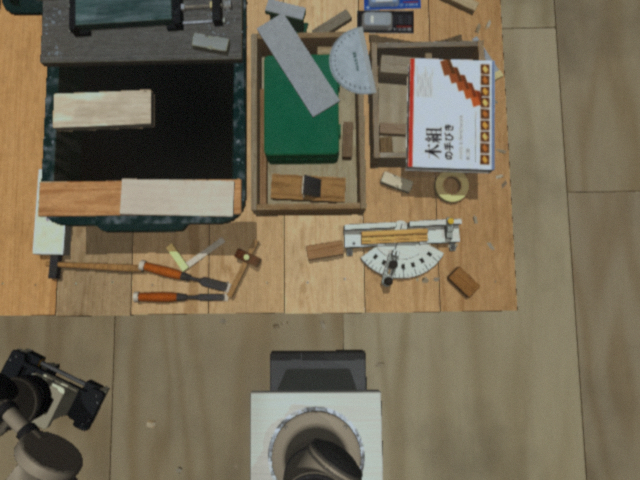

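View pics/side0.png

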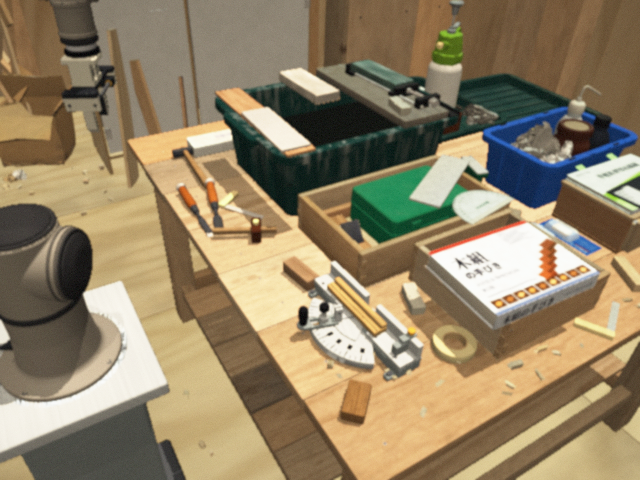

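The guide is at about (402,245) in the top view and (360,325) in the side view, with the lever near (388,280) in the top view. I'll enlarge both.

```bash
python3 - <<'E'
from h import *
a=cv2.imread('pics/top0.png')[205:305,300:500]; b=cv2.imread('pics/side0.png')[250:390,280:440]
a=cv2.resize(a,(600,300),interpolation=cv2.INTER_CUBIC); b=cv2.resize(b,(600,525),interpolation=cv2.INTER_CUBIC)[:300+0]
cv2.imwrite('pics/crop0.png',np.vstack([a,b]))
c=dict(np.load('top0.npz'))
P=pts(c)
for u,v in [(388,280),(390,262),(462,220),(345,225),(345,247),(461,240),(307,250),(450,280)]: print(u,v,np.round(P[v,u],3))
E
```

```text
388 280 [ 0.417 -0.176  0.074]
390 262 [ 0.46  -0.182  0.07 ]
462 220 [ 0.567 -0.375  0.001]
345 225 [ 0.551 -0.078  0.058]
345 247 [ 0.5   -0.079  0.034]
461 240 [ 0.517 -0.371 -0.001]
307 250 [0.494 0.015 0.027]
450 280 [ 0.417 -0.334  0.019]
```

View pics/crop0.png

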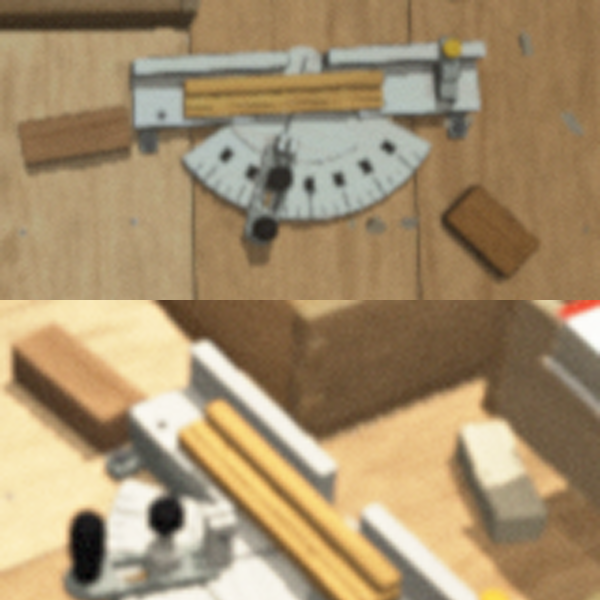

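Top crop: the lever points slightly left, with the knob at about (388,281) and the pin at about (393,264). The moulding spans u 361 to 427 and the stop is at about u 450. I'll move over the guide with the jaws shut for a wrist view.

Emit:
arm_command --pt "14 -42 0" --pt "14 -42 0" --pt "14 -42 0" --pt "14 -42 0" --pt "14 -42 0" --pt "14 -42 0" --pt "14 -42 0" --pt "14 -42 0" --pt "14 -42 0" --pt "14 -42 0" --pt "14 -42 0" --pt "14 -42 0" --pt "14 -42 0" --pt "14 -42 0" --pt "0 -42 0" --pt "0 0 0" --spin '[2,2,2,2,2,2,2,2,2,2,2,2,2,2,2,0]' --jaw -1 --squeeze 20

```text
time: 1.7
tool_pos: [0.4192, -0.1587, 0.4041]
tool_rot: [-3.141, -0.001, -3.061]
contact_force: [1.0, 0.4, -0.9]
opening: 0.0001
grip_force: 0.0
```

```bash
python3 - <<'E'
from h import *
c=cam('wrist','w0.png'); np.savez('w0.npz',**c)
print(c['fx'],np.round(c['world_from_camera'],3).tolist())
s=observe();print(s['tool_pos'],s['tool_rot'],s['opening'],s['time'])
E
```

```text
330.89955473980183 [[-0.08, -0.955, -0.286, 0.342], [0.997, -0.077, -0.022, -0.165], [-0.001, -0.287, 0.958, 0.384], [0.0, 0.0, 0.0, 1.0]]
[ 0.41888108 -0.15661818  0.40407259] [ 3.14074299e+00 -1.16562032e-03 -3.06108220e+00] 0.00034448487008881376 1.75
```

View pics/w0.png

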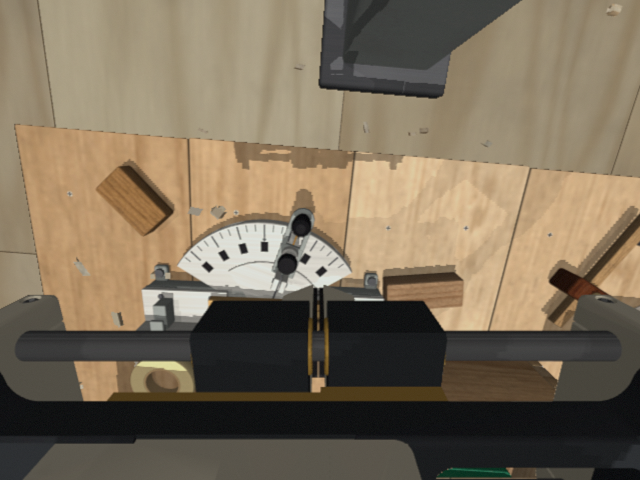

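Wrist view, robot side up: knob at (302,222), pin at (288,262), dark index slots at about (207,267), (224,254), (243,247), (264,246), (320,270). The fingers hide the bed. I'll compute the base pose from the slots and the fence.

```bash
cat > m.py <<'E'
from h import *
from scipy.optimize import least_squares
w=dict(np.load('w0.npz'))
g=cv2.cvtColor(w['img'],cv2.COLOR_RGB2GRAY)
m=np.zeros_like(g); m[235:295,185:350]=(g[235:295,185:350]<80)
n,l,st,ce=cv2.connectedComponentsWithStats(m)
S=[]
for i in range(1,n):
    if 15<st[i,4]<130 and st[i,2]<14 and st[i,3]<14:
        p=ray(w,*ce[i],.022); S.append(p[:2]); print('slot',ce[i].round(1),st[i,4],p[:2].round(4))
S=np.array(S)
for nm in('top','side'):
    c=dict(np.load(nm+'0.npz')); P=pts(c).reshape(-1,3)
    R=P[(P[:,0]>.45)&(P[:,0]<.62)&(P[:,1]<-.06)&(P[:,1]>-.38)]
    F=R[(abs(R[:,2]-.062)<.006)&(R[:,0]>.5)]
    a=np.polyfit(F[:,1],F[:,0],1)
    for _ in range(4):
        F=F[abs(F[:,0]-np.polyval(a,F[:,1]))<.012]; a=np.polyfit(F[:,1],F[:,0],1)
    r=F[:,0]-np.polyval(a,F[:,1])
    print(nm,'fence n',len(F),'yaw deg',np.degrees(np.arctan(-a[0])),'resid pct',np.percentile(r,[2,10,50,90,98]).round(4),'y range',F[:,1].min(),F[:,1].max(),'x@-.22',np.polyval(a,-.22),'z',np.median(F[:,2]))
r=least_squares(lambda q:np.hypot(*(S-q[:2]).T)-.094,[.53,-.21],loss='soft_l1',f_scale=.002); print('axis',r.x,r.fun.round(4))
print('angles',np.degrees(np.arctan2(-(S-r.x)[:,1],-(S-r.x)[:,0])).round(1))
for nm,(u,v),z in[('knob',(302,220),.073),('pin',(288,263),.072)]: print(nm,ray(w,u,v,z).round(4))
P=pts(w)
for u,v in[(303,216),(302,222),(288,262)]:print(P[v,u].round(3))
E
python3 m.py
```

```text
slot [300.3 235.4] 17 [ 0.4368 -0.1775]
slot [264. 246.] 45 [ 0.4525 -0.2179]
slot [292.3 246.4] 29 [ 0.4504 -0.1857]
slot [242.9 248.1] 49 [ 0.4569 -0.2418]
slot [223.4 255. ] 48 [ 0.467 -0.264]
slot [304.6 258.3] 51 [ 0.4635 -0.1707]
slot [207.3 266.5] 48 [ 0.4826 -0.2826]
slot [320.8 271.1] 47 [ 0.4777 -0.1509]
slot [317.9 291.2] 74 [ 0.5032 -0.1522]
top fence n 505 yaw deg 1.5947323129003386 resid pct [-0.0109 -0.0049  0.0002  0.0052  0.0064] y range -0.3541432063001168 -0.07551165713637428 x@-.22 0.5490396271540843 z 0.062493079755207015
side fence n 611 yaw deg 0.3308772083900634 resid pct [-0.011  -0.0052  0.0001  0.0058  0.0079] y range -0.3575095011135656 -0.07735822604914044 x@-.22 0.5511223645385366 z 0.062239926073094365
axis [ 0.54619399 -0.21449244] [ 0.0215 -0.0002  0.006  -0.0006 -0.0006 -0.0004 -0.0008 -0.0006 -0.0184]
angles [-18.7   2.1 -16.7  17.   32.  -27.9  46.9 -42.9 -55.4]
knob [ 0.4082 -0.1751  0.073 ]
pin [ 0.453  -0.1861  0.072 ]
[ 0.407 -0.175  0.057]
[ 0.41  -0.175  0.072]
[ 0.452 -0.186  0.071]
```

```bash
python3 - <<'E'
from h import *
ax=np.array([.546,-.2145])
def P(a,d):
    a=np.radians(a); return 1e3*(ax+.136*np.array([-np.cos(a),-np.sin(a)])+d*np.array([-np.sin(a),np.cos(a)]))
A=[-16.5,-16.5,-12,-7,-2,3,8,13,18,23,26,29,31,32]; D=[.044]+[.029]*13
Q=np.array([P(a,d) for a,d in zip(A,D)]); print(Q[0].round(1)); print(np.diff(Q,axis=0).round(1).tolist(),np.diff(A).tolist())
c=dict(np.load('top0.npz')); h=cv2.cvtColor(c['img'],cv2.COLOR_RGB2HSV)
m=((h[...,0]>14)&(h[...,0]<28)&(h[...,1]>90)&(h[...,2]>120)).astype(np.uint8); k=np.zeros_like(m); k[225:248,352:440]=m[225:248,352:440]
n,l,st,ce=cv2.connectedComponentsWithStats(k); print(st[1:][st[1:,4]>20])
v,u=np.nonzero(k); q=np.array([ray(c,a,b,.05) for a,b in zip(u,v)]); print(cv2.minAreaRect((q[:,:2]*1e3).astype(np.float32)))
print('corner', [ray(c,a,b,.05)[:2].round(4).tolist() for a,b in((361,231),(361,243.5),(427.5,229),(427.5,240.5))], 'stop left',ray(c,446,235,.056).round(4), ray(c,446,222,.062).round(4))
E
```

```text
[ 428.1 -133.7]
[[-4.3, -14.4], [-4.8, -9.8], [-4.5, -11.3], [-3.5, -11.6], [-2.4, -11.9], [-1.4, -12.1], [-0.3, -12.1], [0.7, -12.1], [1.8, -12.0], [1.6, -7.1], [1.9, -7.0], [1.5, -4.6], [0.8, -2.3]] [0.0, 4.5, 5.0, 5.0, 5.0, 5.0, 5.0, 5.0, 5.0, 3.0, 3.0, 2.0, 1.0]
[[361 228  67  16 833]]
((523.68017578125, -210.65289306640625), (188.12548828125, 44.22175979614258), 86.29550170898438)
corner [[0.5366, -0.1171], [0.5063, -0.1165], [0.5394, -0.2772], [0.5116, -0.2762]] stop left [ 0.5236 -0.3194  0.056 ] [ 0.5542 -0.3191  0.062 ]
```

Emit:
arm_command --pt "4 12 -30" --pt "4 11 -40" --pt "0 0 -40" --pt "0 0 -40" --pt "0 0 -30" --pt "0 0 -6" --pt "0 0 0" --spin '[-7,-7,-7,0,0,0,0]'

```text
time: 2.45
tool_pos: [0.4269, -0.1308, 0.2185]
tool_rot: [3.141, -0.002, 2.861]
contact_force: [0.7, -0.3, 0.9]
opening: 0.0002
grip_force: 0.0
```

Emit:
arm_command --pt "-4 -15 0" --pt "-4 -11 0" --pt "-4.5 -11 0" --pt "-3.5 -11.5 0" --pt "-2.5 -12 0" --pt "-1.5 -12 0" --pt "-0.3 -12 0" --pt "0.7 -12 0" --pt "1.8 -12 0" --pt "1.6 -7 0" --pt "1.9 -7 0" --pt "1.5 -4.6 0" --pt "0 -1.5 0" --pt "0 0 0" --pt "0 0 0" --spin '[0,4,5,5,5,5,5,5,5,3,3,2,0,0,0]'

```text
time: 3.95
tool_pos: [0.4145, -0.2602, 0.2196]
tool_rot: [-3.14, 0.001, -2.603]
contact_force: [-0.4, -1.1, -0.6]
opening: 0.0007
grip_force: 0.0
```

Emit:
arm_command --pt "-10 17 0" --pt "-10 20 20" --pt "0 30 40" --pt "0 0 50" --pt "0 0 0" --pt "0 0 0" --spin '[0,-4,-8,-8,-8,0]'

```text
time: 4.55
tool_pos: [0.3944, -0.193, 0.3304]
tool_rot: [-3.139, 0.003, -3.093]
contact_force: [-0.4, -0.3, -1.3]
opening: 0.0005
grip_force: 0.0
```

```bash
python3 - <<'E'
from h import *
s=observe();print(s['tool_pos'],s['tool_rot'],s['contact_force'])
for n in('wrist','top'):
    c=cam(n,n+'1.png'); np.savez(n+'1.npz',**c)
a=cv2.imread('pics/top1.png')[205:305,300:500]
cv2.imwrite('pics/v1.png',np.vstack([cv2.imread('pics/wrist1.png')[:300],cv2.resize(a,(640,300))]))
E
```

```text
[ 0.3943576  -0.19296134  0.33035754] [-3.13924024e+00  3.06039521e-03 -3.09267429e+00] [-0.40676427 -0.28321864 -1.30248244]
```

View pics/v1.png

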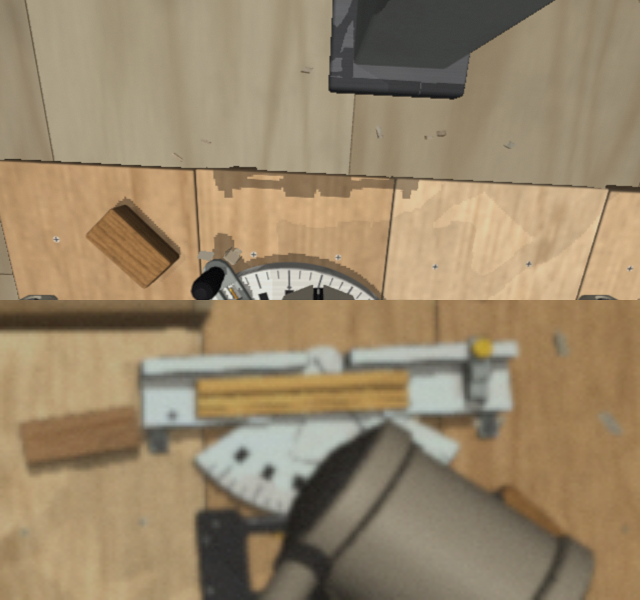

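The knob is now at (208,280) in the wrist view, on the right. The moulding is untouched. I'll measure the knob and the arm.

```bash
python3 - <<'E'
from h import *
c=dict(np.load('wrist1.npz')); P=pts(c)
ax=np.array([.546,-.2145])
def ang(p): d=p-ax; return np.degrees(np.arctan2(-d[1],-d[0]))-2.05, np.hypot(*d)
R=P[235:420,150:290].reshape(-1,3); im=c['img'][235:420,150:290].reshape(-1,3)
k=(abs(R[:,2]-.0725)<.004)&(im.max(1)<80)&(R[:,2]>.066)
q=R[k]; print(len(q))
for lo,hi in((.08,.108),(.12,.16)):
    d=np.hypot(*(q[:,:2]-ax).T); s=q[(d>lo)&(d<hi)]
    if len(s): p=(s.min(0)+s.max(0))[:2]/2; print(len(s),p,s[:,:2].mean(0),ang(s[:,:2].mean(0)),s[:,2].mean())
# same on first pic for calibration
c=dict(np.load('w0.npz'));P=pts(c);R=P[200:290,260:330].reshape(-1,3); im=c['img'][200:290,260:330].reshape(-1,3)
q=R[(abs(R[:,2]-.072)<.005)&(im.max(1)<80)]
for lo,hi in((.08,.108),(.12,.16)):
    d=np.hypot(*(q[:,:2]-ax).T); s=q[(d>lo)&(d<hi)]; print('first',len(s),s[:,:2].mean(0),ang(s[:,:2].mean(0)))
E
```

```text
333
333 [ 0.42979439 -0.28290137] [ 0.4291744  -0.28271966] (np.float64(28.232552116820138), np.float64(0.135285412990945)) 0.07178567981435935
first 290 [ 0.45538469 -0.18808666] (np.float64(-18.300805909300355), np.float64(0.09438642850108651))
first 255 [ 0.41595403 -0.17639062] (np.float64(-18.38298420766538), np.float64(0.13551486419755024))
```

The lever is at 28.2°, so I'll push it about 1.8° (4 mm) further.

Emit:
arm_command --pt "0 0 -50" --pt "0 -30 -40" --pt "10 -20 -20" --pt "10 -17 0" --pt "0 0 0" --pt "1 -2 0" --pt "1.2 -2 0" --pt "0 0 0" --pt "0 0 0" --spin '[8,8,8,4,0,0,0,0,0]'

```text
time: 5.55
tool_pos: [0.4161, -0.2637, 0.219]
tool_rot: [3.141, -0.0, -2.603]
contact_force: [-1.0, 1.1, -1.4]
opening: 0.0001
grip_force: 0.7
```

Emit:
arm_command --pt "-12 21 0" --pt "-10 20 20" --pt "0 30 40" --pt "0 30 50" --pt "0 30 20" --pt "0 0 0" --pt "0 0 0" --spin '[0,-4,-8,-8,-8,0,0]'

```text
time: 6.25
tool_pos: [0.3943, -0.1371, 0.3422]
tool_rot: [-3.14, 0.002, -3.088]
contact_force: [0.2, 0.4, -0.4]
opening: 0.0005
grip_force: 0.0
```

```bash
python3 - <<'E'
from h import *
s=observe();print(s['tool_pos'],s['tool_rot'],s['contact_force'])
c=cam('wrist','w2.png'); np.savez('wrist2.npz',**c)
ax=np.array([.546,-.2145])
P=pts(c);R=P[150:480,0:300].reshape(-1,3); im=c['img'][150:480,0:300].reshape(-1,3)
q=R[(abs(R[:,2]-.072)<.005)&(im.max(1)<80)]
for lo,hi in((.08,.108),(.12,.16)):
    d=np.hypot(*(q[:,:2]-ax).T); s=q[(d>lo)&(d<hi)]
    if len(s):
        m=s[:,:2].mean(0); print(len(s),m,np.degrees(np.arctan2(-(m-ax)[1],-(m-ax)[0]))-2.05)
E
```

```text
[ 0.39434382 -0.13710683  0.34217593] [-3.14018960e+00  1.86190452e-03 -3.08775531e+00] [ 0.21641615  0.36009425 -0.42200708]
373 [ 0.46500133 -0.26374363] 29.247760692463295
345 [ 0.43051232 -0.28459724] 29.206378012891513
```

View pics/w2.png

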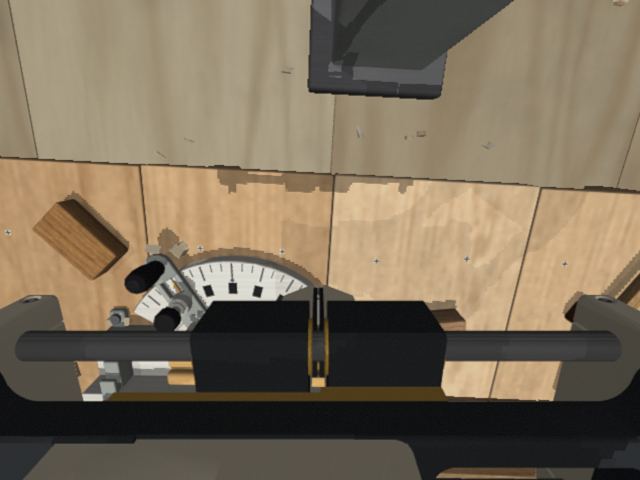

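Pin measured at (0.465, -0.264) and lever at 29.2°, within the pin's draw-in. Pressing it next.

Emit:
arm_command --pt "18 -32 0" --pt "18 -32 0" --pt "18 -32 -20" --pt "17 -31 -30" --pt "0 0 -25" --pt "0 0 -6" --pt "0 0 -6" --pt "0 0 -4" --pt "0 0 -4" --pt "0 0 -3" --pt "0 0 -3" --pt "0 0 0" --pt "0 0 0" --spin '[8,8,8,5,0,0,0,0,0,0,0,0,0]'

```text
time: 7.6
tool_pos: [0.4656, -0.2645, 0.2408]
tool_rot: [-3.141, 0.001, -2.586]
contact_force: [-1.0, 0.8, 0.3]
opening: 0.0006
grip_force: 0.1
```

Emit:
arm_command --pt "0 0 -2" --pt "0 0 -2" --pt "0 0 0" --pt "0 0 0" --spin '[0,0,0,0]'

```text
time: 8.0
tool_pos: [0.4658, -0.265, 0.2379]
tool_rot: [-3.139, 0.001, -2.585]
contact_force: [-2.3, 0.4, 11.3]
opening: 0.0005
grip_force: 5.5
```

Emit:
arm_command --pt "0 0 -2" --pt "0 0 0" --pt "0 0 0" --spin '[0,0,0]'

```text
time: 8.3
tool_pos: [0.4658, -0.2653, 0.2374]
tool_rot: [-3.137, 0.001, -2.585]
contact_force: [-5.5, 1.3, 22.9]
opening: 0.0004
grip_force: 11.4
```

The pin is fully down: force rises with the tip at z ≈ 0.0595. Next I'll move left of the moulding.

Emit:
arm_command --pt "0 0 30" --pt "0 0 40" --pt "10 40 0" --pt "12 48 0" --pt "12 48 0" --pt "12 46 0" --pt "0 0 -40" --pt "0 0 -35" --pt "0 0 -12" --pt "0 0 0" --pt "0 0 0" --spin '[0,0,-8,-8,-8,-6,0,0,0,0,0]'

```text
time: 9.4
tool_pos: [0.5109, -0.0884, 0.2185]
tool_rot: [-3.141, 0.001, -3.094]
contact_force: [0.4, 0.5, -0.3]
opening: 0.0
grip_force: 0.0
```

```bash
python3 - <<'E'
from h import *
s=observe();print(s['tool_pos'],s['tool_rot'],s['contact_force'])
c=cam('side','s3.png'); np.savez('side3.npz',**c)
cv2.imwrite('pics/s3c.png',cv2.resize(c['img'][240:400,260:460,::-1],(750,600),interpolation=cv2.INTER_CUBIC))
E
```

```text
[ 0.51086487 -0.08844907  0.21850202] [-3.14124113e+00  1.27416729e-03 -3.09438380e+00] [ 0.41611675  0.52076368 -0.29673366]
```

View pics/s3c.png

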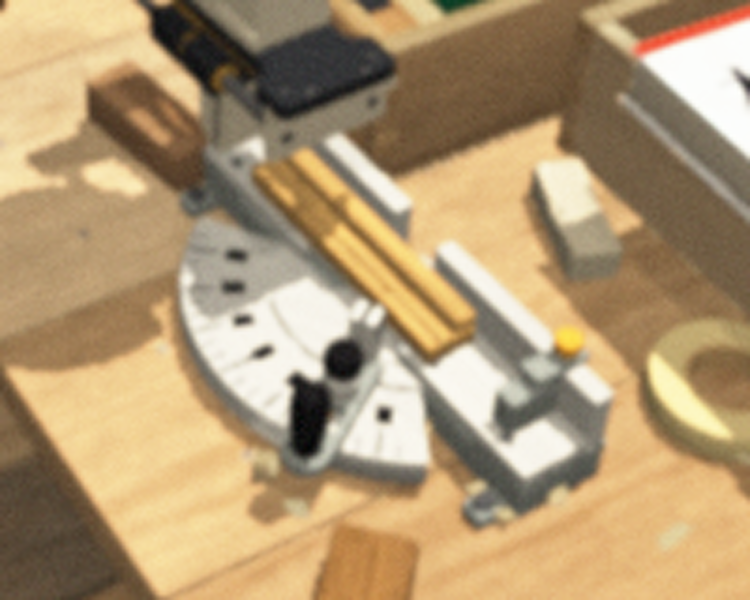

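The lever sits at the 30° slot, with only the 45° slot at (384,413) to its right, and the pin is down. The tip is in place left of the moulding, so I'll push right.

Emit:
arm_command --pt "0 -5 0" --pt "0 -5 0" --pt "0.2 -4 0" --pt "0.2 -4 0" --pt "0.2 -4 0" --pt "0.2 -4 0" --pt "0.2 -4 0" --pt "0.2 -4 0" --pt "0.2 -4 0" --pt "0.2 -4 0" --pt "0 -3 0" --pt "0 0 0" --spin '[0,0,0,0,0,0,0,0,0,0,0,0]'

```text
time: 10.65
tool_pos: [0.512, -0.1334, 0.2177]
tool_rot: [-3.141, 0.0, -3.094]
contact_force: [-0.6, 0.7, 3.3]
opening: 0.0006
grip_force: 1.2
```

Emit:
arm_command --pt "0 -2 0" --pt "0 -2 0" --pt "0 -1 0" --pt "0 0 0" --pt "0 0 0" --spin '[0,0,0,0,0]'

```text
time: 11.15
tool_pos: [0.5119, -0.138, 0.2176]
tool_rot: [-3.142, 0.0, -3.094]
contact_force: [-1.2, 2.0, 3.9]
opening: 0.0005
grip_force: 1.8
```

```bash
python3 - <<'E'
from h import *
c=cam('side','s4.png'); np.savez('side4.npz',**c)
cv2.imwrite('pics/s4c.png',cv2.resize(c['img'][240:400,260:460,::-1],(750,600),interpolation=cv2.INTER_CUBIC))
E
```

```text
(no output)
```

View pics/s4c.png

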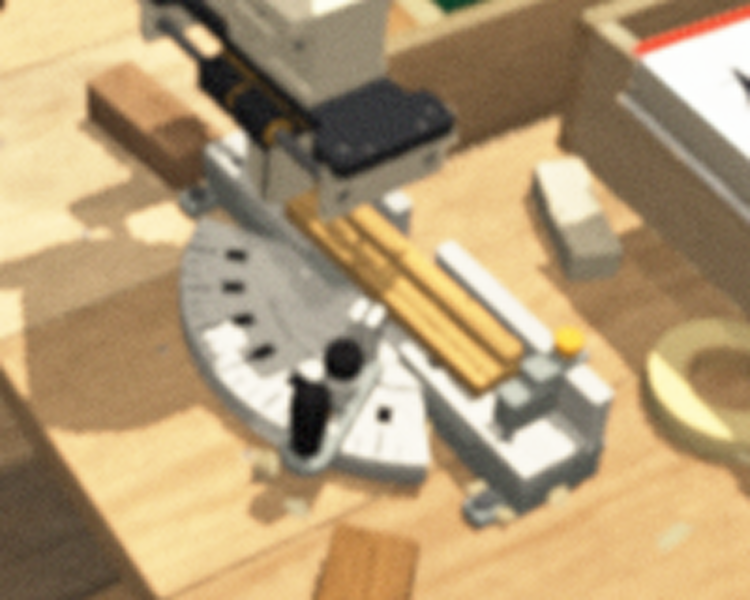

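The moulding has slid right, with its end at about (500,368) close to the stop at (510,390). I'll keep pushing until contact.

Emit:
arm_command --pt "0 -1 1" --pt "0 -2 0" --pt "0 -2 0" --pt "0 0 0" --pt "0 0 0" --spin '[0,0,0,0,0]'

```text
time: 11.7
tool_pos: [0.5119, -0.1432, 0.2185]
tool_rot: [-3.142, -0.0, -3.094]
contact_force: [-0.4, -0.2, 0.4]
opening: 0.0006
grip_force: 0.0
```

Emit:
arm_command --pt "0 -2 0" --pt "0 -2 0" --pt "0 0 0" --pt "0 0 0" --spin '[0,0,0,0]'

```text
time: 12.1
tool_pos: [0.512, -0.147, 0.2186]
tool_rot: [-3.142, 0.0, -3.094]
contact_force: [-0.2, 0.5, -0.8]
opening: 0.0008
grip_force: 0.0
```

Emit:
arm_command --pt "0 -2 0" --pt "0 -1 0" --pt "0 0 0" --pt "0 0 0" --spin '[0,0,0,0]'

```text
time: 12.5
tool_pos: [0.512, -0.15, 0.2186]
tool_rot: [3.142, 0.0, -3.094]
contact_force: [-0.3, -0.1, -0.4]
opening: 0.0005
grip_force: 0.0
```

Emit:
arm_command --pt "0 -2 0" --pt "0 -1 0" --pt "0 0 0" --pt "0 0 0" --spin '[0,0,0,0]'

```text
time: 12.9
tool_pos: [0.5118, -0.1517, 0.2185]
tool_rot: [3.139, -0.001, -3.094]
contact_force: [0.8, 8.7, 2.8]
opening: 0.0005
grip_force: 3.6
```

```bash
cat > md.py <<'E'
from h import *
import sys
ax=np.array([.546,-.2145]); f=np.radians(2.05); Rb=np.array([[np.cos(f),-np.sin(f)],[np.sin(f),np.cos(f)]])
c=cam('side',sys.argv[1]); P=pts(c); h=cv2.cvtColor(c['img'],cv2.COLOR_RGB2HSV)
B=(P[...,:2]-ax)@Rb; z=P[...,2]
m=(h[...,1]>90)&(h[...,0]>12)&(h[...,0]<30)&(B[...,0]>-.05)&(B[...,0]<.012)&(B[...,1]>-.13)&(B[...,1]<.12)&(z>.038)&(z<.064)
q=B[m]; zz=z[m]; print('n',m.sum(),'y range',np.percentile(q[:,1],[.5,1,99,99.5]).round(4))
back=(zz>.052)
for lo in np.arange(-.11,.08,.02):
    s=q[(q[:,1]>lo)&(q[:,1]<lo+.02)]
    if len(s)>5: print(round(lo+.01,3),len(s),np.percentile(s[:,0],[3,97]).round(4))
k=(h[...,1]<60)&(abs(z-.056)<.004)&(B[...,0]<-.004)&(B[...,0]>-.035)&(B[...,1]<-.07)&(B[...,1]>-.14)
print('stop top y',k.sum(),np.percentile(B[k][:,1],[2,50,98]).round(4))
E
python3 md.py s5.png
```

```text
n 1134 y range [-0.1028 -0.1004  0.0499  0.0514]
-0.1 98 [-0.0292 -0.0007]
-0.08 183 [-0.0297 -0.0013]
-0.06 173 [-0.0303 -0.0015]
-0.04 174 [-0.0315 -0.0027]
-0.02 160 [-0.0321 -0.004 ]
0.0 151 [-0.0329 -0.0047]
0.02 107 [-0.0341 -0.0046]
0.04 77 [-0.0346 -0.017 ]
0.06 11 [-0.0355 -0.0162]
stop top y 83 [-0.1201 -0.1149 -0.1061]
```

The stop is reached, with 8.7 N along y. The right end lies on the fence and the left end is about 5 mm off it. I'll go round and push the left end home from the front.

Emit:
arm_command --pt "0 8 0" --pt "-12 2 0" --pt "-13 0 0" --pt "0 -20 0" --pt "0 -23 0" --pt "0 0 0" --pt "5 0 0" --pt "4 0 0" --pt "3 0 0" --pt "2 0 0" --pt "2 0 0" --pt "0 0 0" --spin '[0,0,0,0,0,0,0,0,0,0,0,0]'

```text
time: 14.15
tool_pos: [0.5032, -0.1857, 0.2186]
tool_rot: [3.142, 0.0, -3.093]
contact_force: [-0.3, -0.5, 0.3]
opening: 0.0005
grip_force: 0.0
```

Emit:
arm_command --pt "2 0 0" --pt "0 0 0" --pt "0 0 0" --spin '[0,0,0]'

```text
time: 14.45
tool_pos: [0.5044, -0.1858, 0.2185]
tool_rot: [3.141, -0.002, -3.094]
contact_force: [-3.8, 0.5, 3.2]
opening: 0.0004
grip_force: 2.6
```

Emit:
arm_command --pt "1.5 0 0" --pt "0 0 0" --pt "0 0 0" --spin '[0,0,0]'

```text
time: 14.75
tool_pos: [0.505, -0.1859, 0.2184]
tool_rot: [3.14, -0.005, -3.094]
contact_force: [-10.0, -1.2, 6.6]
opening: 0.0007
grip_force: 5.2
```

Firm contact with the moulding's front at base x ≈ -0.030, so it is home. I'll back off, raise and check.

Emit:
arm_command --pt "-5 0 0" --pt "-10 0 0" --pt "-5 5 40" --pt "-10 40 50" --pt "-20 50 40" --pt "-20 50 30" --pt "-20 50 0" --pt "0 50 0" --pt "0 50 0" --pt "0 0 0" --spin '[0,0,0,0,0,0,0,0,0,0]'

```text
time: 15.75
tool_pos: [0.4279, 0.079, 0.3517]
tool_rot: [3.14, 0.002, -3.087]
contact_force: [-1.0, 0.4, -1.0]
opening: 0.0003
grip_force: 0.0
```

```bash
python3 md.py s6.png; python3 - <<'E'
from h import *
s=observe(); print(s['tool_pos'],s['contact_force'])
c=cam('top'); d=cam('side')
cv2.imwrite('pics/v6.png',np.vstack([cv2.resize(c['img'][205:305,320:480,::-1],(480,300),interpolation=cv2.INTER_CUBIC),cv2.resize(d['img'][275:375,290:450,::-1],(480,300),interpolation=cv2.INTER_CUBIC)]))
a=np.array([.546,-.2145])
P=pts(d);im=d['img'];k=(im.max(2)<60)&(abs(P[...,0]-.43)<.1)&(abs(P[...,1]+.25)<.1)
q=P[k];r=np.hypot(*(q[:,:2]-a).T);s=q[(r>.083)&(r<.106)&(q[:,2]>.045)]; print('pin top z',np.percentile(s[:,2],[50,90,98]))
E
```

```text
n 1241 y range [-0.1023 -0.1002  0.0516  0.0533]
-0.1 101 [-0.0298 -0.0005]
-0.08 180 [-0.0288 -0.    ]
-0.06 170 [-0.0289 -0.0003]
-0.04 168 [-0.0291  0.0001]
-0.02 153 [-0.0289 -0.0005]
0.0 152 [-0.0292 -0.0016]
0.02 147 [-0.0292  0.003 ]
0.04 145 [-0.0292  0.    ]
0.06 25 [-0.0279  0.0013]
stop top y 85 [-0.1196 -0.1151 -0.1068]
[0.42831559 0.07675522 0.35155349] [-0.27944321  0.28274665 -0.28308198]
pin top z [0.05916657 0.06158729 0.06197619]
```

View pics/v6.png

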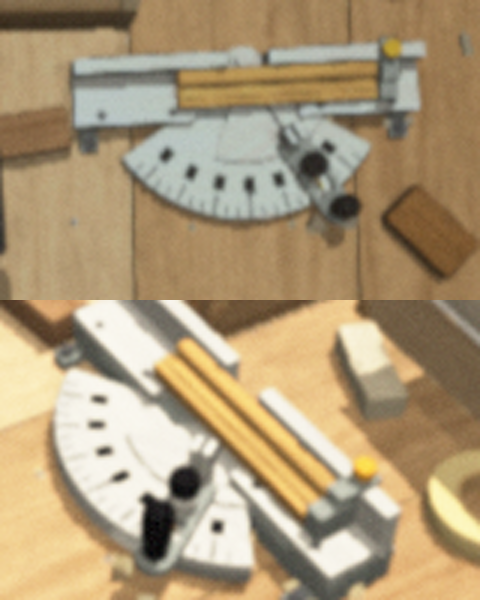

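The slot count is right: five slots lie left of the lever and one (45°) right. The pin top is at about z 0.060 and the moulding is flush with the fence. One gentle nudge at the left end, mid-width, will make sure of the stop.

Emit:
arm_command --pt "24 -48 0" --pt "24 -48 0" --pt "24 -48 -20" --pt "24 -48 -40" --pt "0 -10 -40" --pt "0 0 -25" --pt "0 0 -8" --pt "0 0 0" --pt "0 0 0" --spin '[0,0,0,0,0,0,0,0,0]'

```text
time: 16.8
tool_pos: [0.5129, -0.1037, 0.2322]
tool_rot: [-3.141, 0.002, -3.094]
contact_force: [0.1, -0.7, 0.2]
opening: 0.0003
grip_force: 0.0
```

Emit:
arm_command --pt "0 -10 0" --pt "0 -8 0" --pt "0 -4 0" --pt "0 -1 0" --pt "0 0 0" --pt "0 0 0" --spin '[0,0,0,0,0,0]'

```text
time: 17.4
tool_pos: [0.5126, -0.1259, 0.231]
tool_rot: [3.141, -0.0, -3.094]
contact_force: [-0.7, 0.1, -0.7]
opening: 0.0004
grip_force: 0.0
```

Emit:
arm_command --pt "6 0 -6" --pt "6 0 -6.5" --pt "0 -8 0" --pt "0 -8 0" --pt "0 -5 0" --pt "0 -3 0" --pt "0 0 0" --pt "0 0 0" --spin '[0,0,0,0,0,0,0,0]'

```text
time: 18.2
tool_pos: [0.524, -0.1455, 0.2179]
tool_rot: [3.131, -0.003, -3.094]
contact_force: [2.3, 29.9, 4.0]
opening: 0.0006
grip_force: 15.1
```

Emit:
arm_command --pt "0 -1.5 0" --pt "0 -1 0" --pt "0 0 0" --pt "0 0 0" --spin '[0,0,0,0]'

```text
time: 18.6
tool_pos: [0.5239, -0.1463, 0.2179]
tool_rot: [3.128, -0.004, -3.094]
contact_force: [4.3, 39.4, 7.6]
opening: 0.0004
grip_force: 19.6
```

Emit:
arm_command --pt "0 3 0" --pt "0 3 0" --pt "0 15 0" --pt "0 20 20" --pt "-10 40 50" --pt "-20 50 40" --pt "-30 50 20" --pt "-30 50 0" --pt "0 50 0" --pt "0 0 0" --spin '[0,0,0,0,0,0,0,0,0,0]'

```text
time: 19.6
tool_pos: [0.4508, 0.0943, 0.3239]
tool_rot: [3.14, 0.002, -3.088]
contact_force: [0.7, -0.7, 0.1]
opening: 0.0004
grip_force: 0.0
```

```bash
python3 md.py s7.png; python3 - <<'E'
from h import *
s=observe(); print(s['tool_pos'],s['contact_force'])
c=cam('top'); d=cam('side')
cv2.imwrite('pics/v7.png',np.vstack([cv2.resize(c['img'][205:275,340:480,::-1],(600,300),interpolation=cv2.INTER_CUBIC),cv2.resize(d['img'][300:370,310:450,::-1],(600,300),interpolation=cv2.INTER_CUBIC)]))
E
```

```text
n 1256 y range [-0.1018 -0.1002  0.0526  0.0543]
-0.1 96 [-0.0291 -0.0021]
-0.08 178 [-0.0291 -0.0003]
-0.06 179 [-0.0293  0.0002]
-0.04 170 [-0.0293  0.0006]
-0.02 158 [-0.0296 -0.001 ]
0.0 150 [-0.0297 -0.0023]
0.02 148 [-0.0298  0.0002]
0.04 145 [-0.0299  0.0006]
0.06 32 [-0.0297  0.0022]
stop top y 83 [-0.1196 -0.1148 -0.1066]
[0.45150109 0.09217137 0.32364734] [ 0.30905055 -0.66321835  0.07086788]
```

View pics/v7.png

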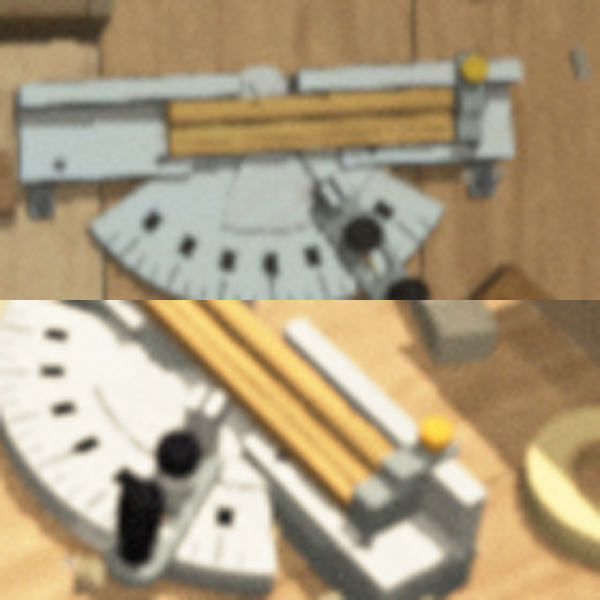

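The moulding's end touches the stop at about (458,115) in the top crop, and it lies along the fence within about 0.3°. The lever is still locked at 30°. Handing in.

```bash
python3 -c "
from cell import *
print(hand_in())"
```

```text
the job is handed in; nothing more can be done
None
```

I handed the job in at about 20 s of the 64 s allowed; no verdict came back. By my last measurements the lever is locked at 30° right with the pin fully down, and the moulding is against the stop and snug to the fence (within about 0.3°).

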